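# Unsnap the crisper plate from an air-fryer drawer

## Task

The crisper plate has to come out of the air-fryer drawer. Take the lifting hook from its wooden block, put its foot down through the slot in the plate's corner and hook it under the plate, and peel the plate free by raising that corner first, while the opposite corner is still down; the drawer must stay standing on the worktop. Then lift the plate out with the hook and finish still holding it up on the hook, roughly level and well clear above the drawer so that it drips into it; keep the fingers off the greasy plate and leave the salt tub, pepper jar and mug where they are.

Things in the scene. Friction and masses are not known exactly. Their poses are not given: they have to be found in the camera images.
- drawer: Loose dark-grey air-fryer drawer, 1.7 kg: open-topped box, outside 188 x 188 mm with cut-off corners, inside 180 x 180 mm, floor inside 8 mm up, rim 83 mm above the worktop. Black front panel on its -x side (206 mm wide, top at 92 mm) with a stub handle reaching 190 mm out from the centre along -x. Origin: centre of the underside, z up
- plate: Loose grey perforated crisper plate, 172 x 172 mm, about 0.24 kg, 4 mm sheet with a rim 11 mm high from the underside, red silicone bumpers at its corners, snapped into the drawer. Origin: centre of the sheet's underside, z up, x and y as the drawer's; seated it lies 34 mm above the drawer's origin with 26 mm free space below. The slotted corner points to (-x, +y)
- plate_slot (a point): Centre of the lifting slot, on the sheet's top face, 62 mm from the plate's centre on the diagonal to the slotted corner. The slot is 34 mm long along this diagonal and 17 mm wide; around it the sheet is solid
- plate_slot_corner (a point): Point on the plate's underside on the diagonal, 100 mm from the centre, at the slotted corner. A snap bead in each corner of the drawer holds a bumper down: raised at this corner they let go one after another, some 6 to 9 N at the hook if raised slowly (15 mm/s); pulled up level, all four hold at once, and more than about 13 N at the hook tips the drawer
- plate_far_corner (a point): Point on the plate's underside, 100 mm from the centre, at the corner diagonally across from the slot
- lifter: Loose steel lifting hook, 0.14 kg, upright in the dock. Origin: on the shaft's axis at the underside of its heel plate; z up, x the way the foot points. Heel 4 mm thick, x -16 to +10 mm, 44 mm wide. An 8 mm neck leads down to the foot: flat, 12 mm wide, x -4 to +22 mm, its top 8 mm and underside 13 mm below the heel. Black handle 22 mm thick in x, 30 mm in y, z 69 to 133 mm
- lifter_grip (a point): Place to grip the handle, on its axis 100 mm above the lifter's origin; close the fingers along the lifter's x
- lifter_toe (a point): Upper face of the foot near its tip, at (20, 0, -8) mm in the lifter's frame. With the foot moved inwards under the sheet and the heel above it, the plate is carried between them nearly level (sagging about 6 degrees)
- dock: Fixed pale wooden block 92 x 70 x 34 mm, origin at the centre of its underside; the lifter's foot stands in a slot 22 mm deep in its top and the heel rests on its top; lift the lifter straight up to take it out
- salt_tub: Loose white salt tub with a lid, 57 mm diameter, 90 mm tall, origin at its underside; leave alone
- pepper_jar: Loose glass jar with green label and dark lid, 45 mm diameter, 105 mm tall, origin at its underside; leave alone
- mug: Loose green mug, 79 mm diameter, 98 mm tall, origin at its underside; leave alone
Not all that is in view belongs to the job. Leave any pink or yellow look-alike of the lifter alone.

How it is judged:
On the way, in this order (a step that is already met when the one before it is completed fails the run):
1. the hook's foot is through the slot, below the sheet, while the plate is still seated (z of lifter_toe in the frame of plate below -0.001 m and horizontal distance between lifter_toe and plate_slot below 0.05 m and z of each of plate_slot_corner, plate_far_corner in the frame of drawer below 0.038 m), for 0.2 s.
2. the slotted corner is up by 12 mm or more while the opposite corner is still down (z of plate_slot_corner in the frame of drawer above 0.046 m and z of plate_far_corner in the frame of drawer below 0.04 m and contact force between plate and lifter above 0.5 N), for 0.02 s.
At the end, for the whole second after the job is handed in: The plate hangs on the lifting hook, which the fingers hold: its centre more than 110 mm and its corners more than 90 mm above the drawer's underside, within 70 mm of the drawer's centre seen from above, tilted less than 0.4 rad, still, carried by nothing else; the drawer stands flat on the worktop (z of plate in the frame of drawer above 0.11 m and z of each of plate_slot_corner, plate_far_corner in the frame of drawer above 0.09 m and horizontal distance between plate and drawer below 0.07 m and angle between plate's own z axis and vertical below 0.4 rad and contact force between plate and lifter above 1 N and contact force between plate and drawer below 0.1 N and contact force between lifter and the fingers above 2 N and linear speed of plate below 0.03 m/s and height (world z) of drawer below 0.005 m and angle between drawer's own z axis and vertical below 0.03 rad); the arm keeps its last pose, push and grip.
It fails at once if the drawer is lifted or tipped (height (world z) of drawer above 0.012 m or angle between drawer's own z axis and vertical above 0.08 rad).
It fails at once if the drawer is pushed more than 50 mm away (distance of drawer from where it was at the start of the episode above 0.05 m).
It fails at once if the fingers touch the plate (contact force between plate and the fingers above 0.5 N).
It fails at once if the salt tub, pepper jar or mug is moved by more than 20 mm (distance of any of salt_tub, pepper_jar, mug from where it was at the start of the episode above 0.02 m).
It also fails if it takes over 43 s, if anything falls off the work surface, if the arm or the gripper's body presses on something with over 40 N, if the wrist force passes 120 N, or if a joint passes its speed limit or range.

## Robot

A 6-joint arm with a two-finger parallel gripper is mounted at the origin on the work surface; the furniture and walls round the work are solid. World frame = base frame: x ahead of the robot, y to its left, z up, the work surface at z = 0. Lengths are in m, angles in rad, forces in N, time in s.
With the tool pointing down it reaches from about 0.375 to 0.9 m from the base axis. Payload 3.1 kg.
Tool frame: the origin (TCP) lies on the centre line of the jaws, within the pads' length; the fingertips stand robot.tip_reach ahead of it and the grasp point (between the pads) lies 8 mm behind it (robot.tip_reach is the distance from the TCP to the fingertips, in m); z points along the fingers, y is the line along which they close (so a half turn about z gives the same grasp; the last joint's range is limited). The gripper opens to 87 mm and grips with 3 to 60 N. Pads are 19 mm wide; open, the fingers measure 117 mm over their backs; the gripper's body (75 mm by 190 mm) begins 51 mm behind the grasp point.
Start: joints at [1.109, 0.527, 1.433, -0, 1.181, -0.178], TCP at [0.175, 0.6, 0.194] pointing down, gripper open.
Joint ranges: [-3.08, 3.08], [-0.75, 2.2], [0.22, 2.44], [-1.43, 4.57], [0, 2.65], [-2.85, 2.85]. Speed limits (rad/s): [2.79, 2.79, 3.14, 3.14, 3.14, 3.14].

## Interface

Orientations are given as a unit quaternion [x, y, z, w].
In Python, from rig import robot gives the robot as it stands.
- The arm moves only by the tool jog_arm, never from a script. Its argument "motion" is one flat list of numbers, 7 for each row, row after row: the shift along the tool's x, y, z scaled (see below), then the turn, a rotation vector about the tool's x, y, z scaled (see below), then the gripper's target within -1 to 1 (shut at 1, half-way at 0, fully open at -1). In form: [x, y, z, rx, ry, rz, hand, x, y, z, rx, ry, rz, hand, ...]. A call has 1 to 12 rows; each row shifts and turns the commanded pose from where the row before left it, along the tool's axes as they then stand; what a row does not reach is not made up. The controller multiplies each number of a shift by 4 cm and each number of a turn by 4 degrees. A row lasts 1/8 s, in which the tool goes at most 62.5 mm and 10.7 degrees, less where a joint would pass 70% of its speed; a pose out of reach is approached as far as the arm can. A call with a number of a shift or a turn outside -1 to 1 is refused whole. A call with a gripper value outside its range is refused whole. The fingers move at their own pace and stop on an object; "grip_force" is the grip in N (left out, the last holds). Time passes only in rows, so rows that do not move let the fingers close. It gives the time, the measured TCP pose, the force, the opening and the grip force at its end, in the units of the state.
- robot.get_obs(): the state, without advancing time (a new reading comes with each control period).
- robot.camera(name): name is "side" or "top" or "wrist"; returns the picture (384x512x3 uint8, blue, green, red); there is no depth.
- robot.calibration(name): a dict with "fx", "fy", "cx", "cy" (pixels), "R" (3x3) and "t" (3): a world point X has camera coordinates R X + t; the wrist camera has in their place "T_tool_cam" (4x4, takes a point from camera to tool coordinates, whose origin is the TCP and whose axes are the flange's). Camera axes: x right, y down, z forward; pixel columns grow to the right and rows downward; lengths in m; the calibration is good to about 2 mm. A picture is of the moment at which its call begins: read the wrist's pose just before it. calibration takes no time and is no camera call.
- robot.hand_in(): hands the job in; it is judged then, once.
The state is a dict: "time": time; "q": joint angles; "joint_velocities": joint speeds; "joint_torque": joint torques, N m; "position": TCP position; "tool_rot": TCP orientation; "ft_force": force on the tool from outside, world axes, zero at the start; "moment": the same for the moment, N m; "grip_width": finger opening in m; "grip_force": force on a finger pad.
Only numpy, scipy, OpenCV 4.12 (cv2) and the standard library are available. Lean on these libraries where they do the work, as an engineer would, in place of code of your own. Each camera call takes 0.05 s, during which the arm holds its last target. There are 200 camera calls.

## Working session

There is one attempt and no reset: what is moved stays moved. The work goes in short steps, Python scripts to look and compute and a tool call to move; the robot and the scene stay as the last step left them, time stands still between calls to the robot, and variables do not carry over. Pictures are saved under pics/ and viewed, at most 12 in all, crops included, and the job is handed in when it is done.

Besides the shell and the picture viewer there is one more tool, called after "Request:" as name(argument=value, ...) on one line, values as JSON. jog_arm: Moves the arm, as the interface text tells. Shifts and turns lie within -1 to 1; 1 stands for 4 cm of shift or 4 degrees of turn. Its arguments: {"type":"object","properties":{"motion":{"type":"array","items":{"type":"number"}},"grip_force":{"type":"number"}},"required":["motion"]}

```bash
mkdir -p pics; ls
python3 - <<'E'
from rig import robot
import cv2,json
o=robot.get_obs();print({k:o[k] for k in('time','position','tool_rot','grip_width','ft_force')},robot.tip_reach)
for n in('top','side','wrist'):
    cv2.imwrite(f'pics/{n}0.png',robot.camera(n)); print(n,robot.calibration(n))
E
```

```text
pics
{'time': 0.0, 'position': array([0.17461574, 0.59928582, 0.19326401]), 'tool_rot': array([ 1.41415373e-01,  9.89949762e-01, -1.02486393e-03, -3.33643584e-04]), 'grip_width': 0.0870014085379072, 'ft_force': array([-0.17750306,  0.34663843,  0.70443439])} 0.011
top {'fx': 390.95409395987184, 'fy': 390.95409395987184, 'cx': 250.23388048269695, 'cy': 187.55483908248587, 'R': array([[-0.01634788, -0.99985445, -0.0048821 ],
       [-0.98220175,  0.01697263, -0.18706057],
       [ 0.18711621,  0.00173716, -0.98233625]]), 't': array([0.06912894, 0.53448017, 1.15354624])}
side {'fx': 453.47746913873414, 'fy': 453.47746913873414, 'cx': 258.0359617993725, 'cy': 188.33226153144278, 'R': array([[-0.99864492, -0.04657118, -0.02322589],
       [ 0.0047489 ,  0.36288406, -0.9318222 ],
       [ 0.05182436, -0.93066981, -0.36217116]]), 't': array([0.53347168, 0.07920376, 1.56305169])}
wrist {'fx': 292.0244076140312, 'fy': 292.0244076140312, 'cx': 259.6064487187766, 'cy': 197.36761105603122, 'T_tool_cam': array([[-6.57942273e-04, -9.64289420e-01, -2.64849921e-01,
         7.32969728e-02],
       [ 9.99997462e-01, -1.20515938e-03,  1.90365108e-03,
        -5.87174881e-04],
       [-2.15485696e-03, -2.64847997e-01,  9.64287766e-01,
        -1.90507578e-01],
       [ 0.00000000e+00,  0.00000000e+00,  0.00000000e+00,
         1.00000000e+00]])}
```

View pics/top0.png

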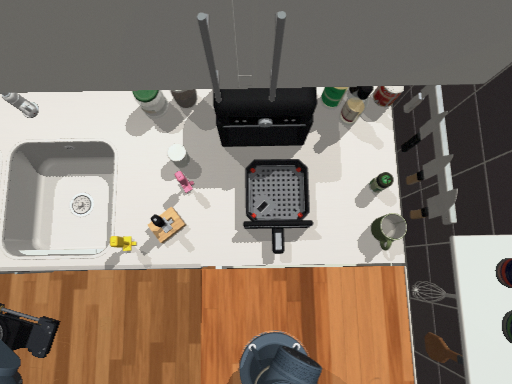

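View pics/side0.png

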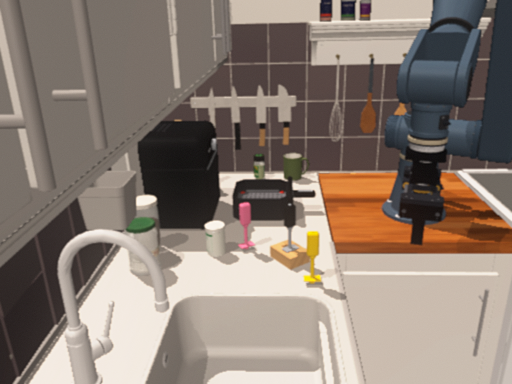

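The top view shows the drawer at about (277,190) with its slot at (262,206), and the black lifter in its dock at (160,222). The pink and yellow look-alikes are at (184,182) and (122,243). The side view confirms the black handle at (290,215), upright in the dock at (290,253).

```bash
cat > h.py <<'E'
import numpy as np,cv2
from rig import robot
from scipy.spatial.transform import Rotation as Ro
def cam(n,o=None):
    c=robot.calibration(n);K=np.array([[c['fx'],0,c['cx']],[0,c['fy'],c['cy']],[0,0,1]])
    if n=='wrist':
        o=o or robot.get_obs();T=np.eye(4);T[:3,:3]=Ro.from_quat(o['tool_rot']).as_matrix();T[:3,3]=o['position']
        W=np.linalg.inv(T@c['T_tool_cam']);return K,W[:3,:3],W[:3,3]
    return K,np.array(c['R']),np.array(c['t'])
def ray(C,uv):
    K,R,t=C;d=R.T@np.linalg.solve(K,[uv[0],uv[1],1]);return -R.T@t,d
def onz(C,uv,z):
    p,d=ray(C,uv);return p+d*(z-p[2])/d[2]
def proj(C,X):
    K,R,t=C;x=K@(R@np.array(X)+t);return x[:2]/x[2]
def two(C1,a,C2,b):
    p,d=ray(C1,a);q,e=ray(C2,b);s=np.linalg.lstsq(np.c_[d,-e],q-p,rcond=None)[0]
    A=p+s[0]*d;B=q+s[1]*e;return (A+B)/2,np.linalg.norm(A-B)
E
python3 - <<'E'
from h import *
i=cv2.imread('pics/top0.png');s=cv2.imread('pics/side0.png')
a=cv2.resize(i[150:260,110:320],None,fx=3.8,fy=3.8,interpolation=3)
b=cv2.resize(s[165:300,190:350],None,fx=2,fy=2)[:180]
cv2.imwrite('pics/topc.png',a[:600,:800])
T=cam('top')
hsv=cv2.cvtColor(i,cv2.COLOR_BGR2HSV)
m=((hsv[...,0]<6)|(hsv[...,0]>174))&(hsv[...,1]>120)&(hsv[...,2]>80);m[:150]=0;m[260:]=0;m[:,:230]=0;m[:,330:]=0
n,l,st,c=cv2.connectedComponentsWithStats(m.astype('uint8'))
for k in range(1,n): print('red',st[k,4],c[k].round(1),onz(T,c[k],0.045).round(4))
w=(hsv[...,0]>8)&(hsv[...,0]<25)&(hsv[...,1]>60);w[:200]=0;w[250:]=0;w[:,:140]=0;w[:,195:]=0
cs=max(cv2.findContours(w.astype('uint8'),0,2)[0],key=cv2.contourArea);r=cv2.minAreaRect(cs);print(r);
for p in cv2.boxPoints(r):print(p,onz(T,p,0.034).round(4))
print('lifter handle top',onz(T,(157,220),.16),'salt',onz(T,(178,153),.09),'pink',onz(T,(182,177),.13))
E
```

```text
red 15 [252.6 169.9] [0.5925 0.0518 0.045 ]
red 17 [298.1 169.4] [ 0.5917 -0.0902  0.045 ]
red 18 [253.3 214.9] [0.4515 0.0522 0.045 ]
red 18 [299.8 214.4] [ 0.4505 -0.0897  0.045 ]
((166.1462860107422, 224.65284729003906), (24.20454978942871, 31.213590621948242), 52.594642639160156)
[146.39737 224.51965] [0.4287 0.381  0.034 ]
[171.19214 205.55896] [0.4862 0.306  0.034 ]
[185.8952  224.78604] [0.4258 0.2596 0.034 ]
[161.10043 243.74673] [0.3694 0.3342 0.034 ]
lifter handle top [0.42818921 0.31824582 0.16      ] salt [0.63845857 0.27725214 0.09      ] pink [0.55490615 0.25670192 0.13      ]
```

View pics/topc.png

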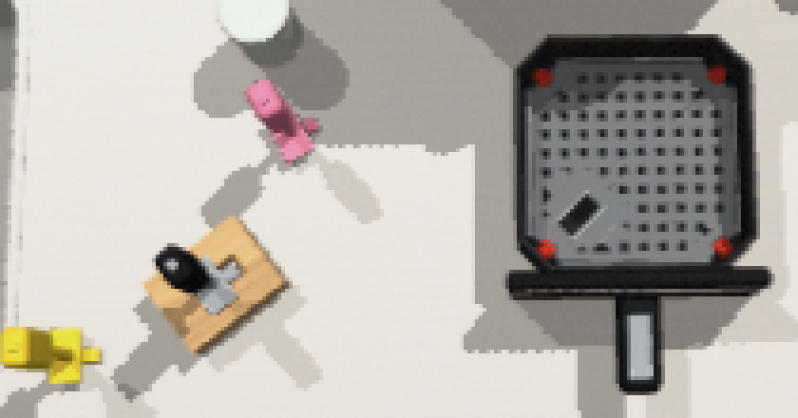

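The crop shows the dock's long axis at about -52° in the world, and the hook's foot slot points towards (+x,-y). The plate slot lies on the (-x,+y) diagonal. The bumper spacing is 0.142 m, which matches the given geometry.

Request:
jog_arm(motion=[0,0,-0.25,0,0,-1,-1,0,0,-0.25,0,0,-1,-1,0,0,-0.25,0,0,-1,-1,0,0,-0.25,0,0,-1,-1,0,0,-0.25,0,0,-1,-1,0,0,-0.25,0,0,-1,-1,0,0,-0.25,0,0,-1,-1,0,0,-0.25,0,0,-1,-1,0,0,-0.25,0,0,-1,-1,0,0,-0.25,0,0,-1,-1,0,0,-0.25,0,0,-1,-1,0,0,-0.25,0,0,-1,-1])

```text
time: 1.65
position: [0.1748, 0.5997, 0.3141]
tool_rot: [-0.275, 0.962, -0.0, -0.0]
ft_force: [-0.6, 0.6, 0.8]
grip_width: 0.087
grip_force: 0.0
```

```bash
cat >> h.py <<'E'
def need(X,yaw=None):
    o=robot.get_obs();R=Ro.from_quat(o['tool_rot'])
    d=R.inv().apply(np.array(X)-o['position']);Y=R.as_matrix()[:,1];a=np.degrees(np.arctan2(Y[1],Y[0]))
    print('pos',o['position'].round(4),'yaw',a.round(2),'z',R.as_matrix()[:,2].round(4),'F',o['ft_force'].round(2),'w',round(o['grip_width'],4),'t',round(o['time'],2))
    print('need shift units',(d/.04).round(3),'turn z units',None if yaw is None else round((a-yaw)/4,3))
E
python3 -c "
from h import *
need([.4277-.0,.3202,.30],127.5)"
```

```text
pos [0.1748 0.5997 0.3141] yaw 121.87 z [-5.e-04 -1.e-03 -1.e+00] F [-0.64  0.63  0.81] w 0.087 t 1.65
need shift units [-1.681 -9.272  0.356] turn z units -1.407
```

Request:
jog_arm(motion=[-0.168,-0.927,0,0,0,0,-1,-0.168,-0.927,0,0,0,0,-1,-0.168,-0.927,0,0,0,0,-1,-0.168,-0.927,0,0,0,0,-1,-0.168,-0.927,0,0,0,0,-1,-0.168,-0.927,0,0,0,0,-1,-0.168,-0.927,0,0,0,0,-1,-0.168,-0.927,0,0,0,0,-1,-0.168,-0.927,0,0,0,0,-1,-0.168,-0.927,0.35,0,0,0,-1,0,0,0,0,0,-0.7,-1,0,0,0,0,0,-0.7,-1])

```text
time: 3.15
position: [0.4273, 0.3192, 0.2996]
tool_rot: [-0.32, 0.947, -0.0, -0.001]
ft_force: [-1.2, 0.8, -0.3]
grip_width: 0.0871
grip_force: 0.0
```

Run:
```python
from h import *
need([.4277,.3202,.30],127.5)
i=robot.camera('wrist');cv2.imwrite('pics/w1.png',i)
C=cam('wrist')
for X in [(.4277,.3202,.034),(.4277,.3202,.167),(.478,.025,.038)]: print(proj(C,X))
```

```text
pos [0.4273 0.3192 0.2996] yaw 127.34 z [-1.4e-03 -5.0e-04 -1.0e+00] F [-1.21  0.78 -0.34] w 0.0871 t 3.15
need shift units [-0.024  0.013 -0.01 ] turn z units -0.039
[259.1143664 165.7612134]
[259.12887791 184.65303658]
[74.03683747 69.69459071]
```

View pics/w1.png

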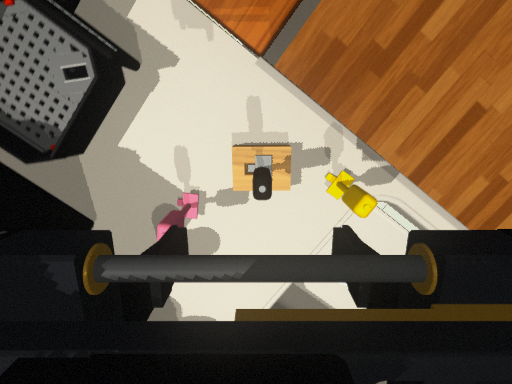

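The wrist view shows the lifter upright in its dock: handle blob at (262,182), heel at (263,161), and foot slot visible to the left at (250,168). So the foot points along image-left, world about -52°. The plate slot is at (75,72).

Run:
```python
from h import *
i=cv2.imread('pics/w1.png');C=cam('wrist')
cv2.imwrite('pics/w1c.png',cv2.resize(i[135:210,220:305],None,fx=8,fy=8,interpolation=2))
g=i.max(2)
sub=(g<70).astype('uint8');sub[:150]=0;sub[205:]=0;sub[:,:240]=0;sub[:,285:]=0
n,l,st,c=cv2.connectedComponentsWithStats(sub)
for k in range(1,n):
  if st[k,4]>10: print(st[k],c[k])
# dock contour at z=.034
h=cv2.cvtColor(i,cv2.COLOR_BGR2HSV)
w=((h[...,0]>8)&(h[...,0]<25)&(h[...,1]>70)&(h[...,2]>120)).astype('uint8');w[:130]=0;w[210:]=0;w[:,:225]=0;w[:,298:]=0
P=np.vstack([k for k in cv2.findContours(w,0,2)[0] if cv2.contourArea(k)>40]);r=cv2.minAreaRect(P);print(r)
Q=np.array([onz(C,p,.034)[:2] for p in cv2.boxPoints(r)]);print(Q.round(4),Q.mean(0))
for X in [(.4277,.3202,.134)]: print(proj(C,X))
for z in(.103,.167): print(onz(C,(262.5,182),z))
```

```text
[253 167  19  32 466] [261.87339056 182.42274678]
((261.5, 167.5), (59.0, 45.0), 0.0)
[[0.4854 0.3094]
 [0.4275 0.2673]
 [0.3721 0.3397]
 [0.4278 0.3849]] [0.42819192 0.32532072]
[259.12432161 178.7214111 ]
[0.43364191 0.33050548 0.103     ]
[0.42293691 0.32136412 0.167     ]
```

View pics/w1c.png

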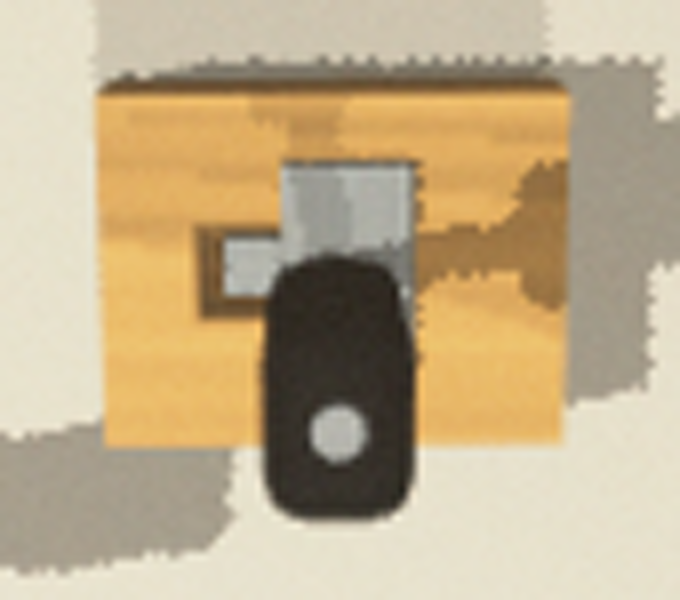

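The close-up shows the handle's top disc at (262,188.6), the heel square to the image, and the foot tip to the left. The lifter is square to the gripper to within about 1°.

Run:
```python
from h import *
C=cam('wrist')
p=onz(C,(261.8,188.6),.167);print(p)
# dock edge direction (top edge front at rows): crop (97,92)-(570,92)
a=onz(C,(232.1,146.5),.034);b=onz(C,(291.2,146.5),.034);print(a,b,np.degrees(np.arctan2(*(a-b)[[1,0]])),np.linalg.norm(a-b))
heel=[onz(C,(220+x/8-.5,135+y/8-.5),.038) for x,y in((282,162),(414,162))];print(heel,np.degrees(np.arctan2(*(heel[1]-heel[0])[[1,0]])))
need([p[0],p[1],.126],127.4)
```

```text
[0.42951495 0.32541502 0.167     ]
[0.42922203 0.26879463 0.034     ] [0.37371475 0.34142283 0.034     ] -52.610542364420716 0.0914106825328915
[array([0.41766379, 0.30405107, 0.038     ]), array([0.40218849, 0.32430168, 0.038     ])] 127.38666452976688
pos [0.4272 0.3194 0.2998] yaw 127.44 z [-1.e-03 -5.e-04 -1.e+00] F [-0.17 -0.04 -0.83] w 0.0872 t 3.2
need shift units [-0.142  0.082  4.344] turn z units 0.009
```

Request:
jog_arm(motion=[-0.142,0.082,0.34,0,0,0,-1,0,0,0.5,0,0,0,-1,0,0,0.5,0,0,0,-1,0,0,0.5,0,0,0,-1,0,0,0.5,0,0,0,-1,0,0,0.5,0,0,0,-1,0,0,0.5,0,0,0,-1,0,0,0.5,0,0,0,-1,0,0,0.3,0,0,0,-1,0,0,0.2,0,0,0,-1,0,0,0,0,0,0,-1,0,0,0,0,0,0,0.2], grip_force=50)

```text
time: 4.7
position: [0.4302, 0.3263, 0.1272]
tool_rot: [-0.32, 0.947, 0.0, 0.001]
ft_force: [0.2, -1.1, -0.3]
grip_width: 0.0827
grip_force: 0.0
```

Request:
jog_arm(motion=[0,0,0,0,0,0,0.4,0,0,0,0,0,0,0.5,0,0,0,0,0,0,1,0,0,0,0,0,0,1,0,0,0,0,0,0,1,0,0,0,0,0,0,1], grip_force=50)

```text
time: 5.45
position: [0.4297, 0.326, 0.1266]
tool_rot: [-0.32, 0.947, -0.0, -0.0]
ft_force: [-0.1, 0.3, -0.2]
grip_width: 0.0251
grip_force: 0.0
```

Not closed yet; wait a little.

Request:
jog_arm(motion=[0,0,0,0,0,0,1,0,0,0,0,0,0,1,0,0,0,0,0,0,1], grip_force=50)

```text
time: 5.82
position: [0.4297, 0.326, 0.1266]
tool_rot: [-0.32, 0.947, -0.0, 0.0]
ft_force: [0.8, -0.0, 0.6]
grip_width: 0.0216
grip_force: 50.0
```

Request:
jog_arm(motion=[0,0,-0.1,0,0,0,1,0,0,-0.2,0,0,0,1,0,0,-0.4,0,0,0,1,0,0,-0.5,0,0,0,1,0,0,-0.6,0,0,0,1,0,0,-0.6,0,0,0,1,0,0,-0.6,0,0,0,1,0,0,-0.6,0,0,0,1,0,0,-0.1,0,0,0,1,0,0,0,0,0,0,1])

```text
time: 7.08
position: [0.4293, 0.3259, 0.2745]
tool_rot: [-0.32, 0.947, 0.0, -0.0]
ft_force: [-0.2, 0.3, -1.9]
grip_width: 0.0215
grip_force: 50.0
```

Run:
```python
from h import *
s=45; d=np.array([-1,1])/2**.5
o=robot.get_obs();C=np.array([.5216,-.019]);P=C+d*.071
need([P[0],P[1],.27],135)
i=robot.camera('wrist');cv2.imwrite('pics/w2.png',i)
```

```text
pos [0.4293 0.3259 0.2745] yaw 127.34 z [-3.e-04 -1.e-04 -1.e+00] F [-0.22  0.26 -1.88] w 0.0215 t 7.08
need shift units [ 3.632 -6.496  0.112] turn z units -1.916
```

Request:
jog_arm(motion=[0.2,-0.35,0,0,0,0,1,0.4,-0.72,0,0,0,0,1,0.4,-0.72,0,0,0,0,1,0.4,-0.72,0,0,0,0,1,0.4,-0.72,0,0,0,0,1,0.4,-0.72,0,0,0,0,1,0.4,-0.72,0,0,0,0,1,0.4,-0.72,0,0,0,0,1,0.4,-0.72,0,0,0,0,1,0.23,-0.38,0,0,0,-0.9,1,0,0,0,0,0,-1,1,0,0,0,0,0,0,1])

```text
time: 8.62
position: [0.4709, 0.0306, 0.2739]
tool_rot: [-0.381, 0.924, 0.0, -0.001]
ft_force: [-0.5, 0.2, -2.3]
grip_width: 0.0216
grip_force: 50.0
```

Run:
```python
from h import *
d=np.array([-1,1])/2**.5
C=np.array([.5216,-.019]);P=C+d*.071
need([P[0],P[1],.27],135)
W=cam('wrist');i=robot.camera('wrist');cv2.imwrite('pics/w3.png',i)
print('slot pred',proj(W,[*(C+d*.062),.038]))
p=robot.get_obs()['position']; print('toe pred',proj(W,[p[0]+.0141,p[1]-.0141,p[2]-.1]))
a=i[20:260,130:390];cv2.imwrite('pics/w3c.png',cv2.resize(a,None,fx=2.5,fy=2.5,interpolation=2))
```

```text
pos [0.4709 0.0306 0.2739] yaw 134.82 z [-0.002  0.    -1.   ] F [-0.53  0.16 -2.28] w 0.0216 t 8.62
need shift units [-0.019  0.001  0.098] turn z units -0.045
slot pred [252.65835321 168.91312382]
toe pred [239.42726938 191.26556484]
```

View pics/w3c.png

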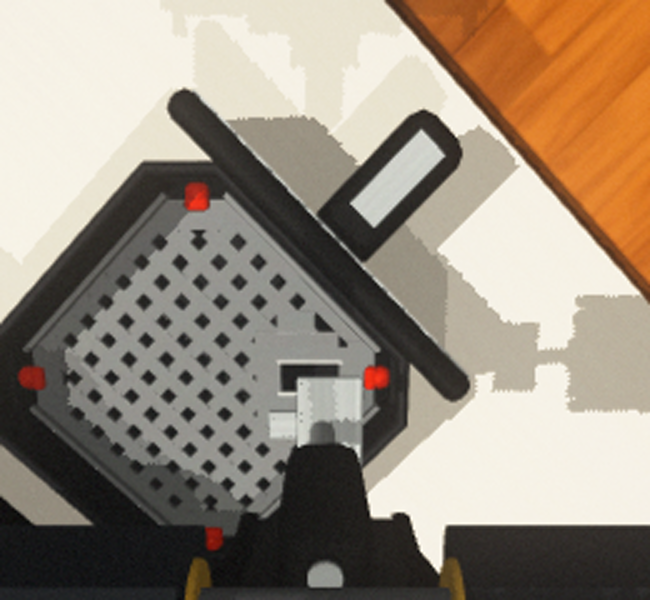

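The view shows the hook held over the drawer: slot outline centred at about (253.6,170.8), foot tip at (238,189), handle top disc at (259.6,249.6), and red bumpers clearly visible. I'll compare these with the predictions.

Run:
```python
from h import *
W=cam('wrist');i=cv2.imread('pics/w3.png')
h=cv2.cvtColor(i,cv2.COLOR_BGR2HSV);m=((h[...,0]<6)|(h[...,0]>174))&(h[...,1]>150)&(h[...,2]>90);m[:,300:]=0;m[250:]=0
n,l,st,c=cv2.connectedComponentsWithStats(m.astype('uint8'))
for k in range(1,n):
  if st[k,4]>10: print('red',st[k],c[k].round(1),onz(W,c[k],.045).round(4))
o=robot.get_obs();R=Ro.from_quat(o['tool_rot']).as_matrix();g=o['position']
ax=-R[:,1];ay=-R[:,0];L=g-np.array([0,0,.092])
f=lambda x,y,z:(L+ax*x+ay*y+np.array([0,0,z]))
for nm,p in dict(tip=(22,0,-8),tipL=(22,-6,-8),tipR=(22,6,-8),heelA=(10,-22,4),heelB=(-16,-22,4),top=(0,0,133)).items(): print(nm,proj(W,f(*np.array(p)/1000)).round(1))
print('slot@',onz(W,(253.6,170.8),.038), 'pred',.5216-.0438,-.019+.0438)
g2=cv2.cvtColor(i,cv2.COLOR_BGR2GRAY)
print(g2[158:194:1,236:272:2])
```

```text
red [204  93  10  11  99] [208.2  98.1] [ 0.45   -0.0868  0.045 ]
red [137 167  11   9  80] [142.5 170.7] [ 0.5915 -0.0873  0.045 ]
red [276 166  10  10  85] [280.2 170.7] [0.4506 0.0547 0.045 ]
red [212 231   7   9  51] [215.3 234.8] [0.591  0.0554 0.045 ]
tip [237.3 190.9]
tipL [237.1 185.2]
tipR [237.4 196.5]
heelA [248.3 171.8]
heelB [275.2 171.8]
top [258.6 252.3]
slot@ [0.47897638 0.02815333 0.038     ] pred 0.47779999999999995 0.0248
[[151 145 147 146 146 144 145 147 145 144 147 149 149 147 147  65  70 149]
 [147 147 147 148 146 150 149 147 151 149 146 147 146 149 147 142 140 147]
 [147 147 148 149 147 147 149 149 151 146 145 147 146 148 147 146 145 146]
 [146 148 146 147 149 147 148 151 148 145 147 147 149 150 146 146 148 148]
 [148 148 150 148 148 146 149 147 146 148 149 147 147 148 147 147 148 148]
 [149 149 152 158 155 158 156 158 157 156 157 156 158 155 158 151 148 146]
 [149 147 169 202 199 201 202 202 201 198 197 203 202 200 200 185 148 146]
 [147 149 148 151 138 140 137 140 141 139 147 146 149 147 145 193 147 146]
 [148 150 148  76  35  37  36  33  35  35  40  47  47  
[... 1345 characters left out ...]
178 182 182 204 204 203]
 [149 190 195 192 193 193 163 158 201 204 181 180 181 178 204 207 202 202]
 [150 202 205 205 204 204 161 210 202 182 182 178 182 179 198 206 199 201]
 [148 202 203 205 203 203 186 205 204 184 184 172 180 175 171 204 142 199]
 [150 206 210 209 210 211 191 162 203 204 173 124 144 134 139 186 137 167]
 [146 210 214 215 214 212 194 209 204 182 103  83  82  96 139 139 139 137]
 [139 209 210 212 212 213 191 210 203 166  99  85  82  78 140 142 137 136]
 [151 202 209 210 208 208 187 213 203 138 101  84  80  76 138 142 139 137]
 [150 202 210 206 207 209 184 210 204 123  97  83  78  79 134 139 138 139]
 [147 209 214 211 211 210 187 209 203 122 100  85  81  78 133 141 136 138]]
```

Request:
jog_arm(motion=[-0.12,0.04,0.2,0,0,-0.04,1,0,0,0.36,0,0,0,1,0,0,0.36,0,0,0,1,0,0,0.36,0,0,0,1,0,0,0.36,0,0,0,1,0,0,0.36,0,0,0,1,0,0,0.36,0,0,0,1,0,0,0.26,0,0,0,1,0,0,0.1,0,0,0,1,0,0,0,0,0,0,1,0,0,0,0,0,0,1])

```text
time: 10.05
position: [0.4744, 0.0361, 0.1663]
tool_rot: [-0.384, 0.924, -0.0, 0.0]
ft_force: [-0.1, -0.8, -2.7]
grip_width: 0.0215
grip_force: 50.0
```

Run:
```python
from h import *
need([.4732,.0352,.165],135)
i=robot.camera('wrist');cv2.imwrite('pics/w4.png',i)
cv2.imwrite('pics/w4c.png',cv2.resize(i[110:230,180:320],None,fx=5,fy=5,interpolation=2))
```

```text
pos [0.4744 0.0361 0.1663] yaw 135.1 z [ 1.1e-03 -2.0e-04 -1.0e+00] F [-0.11 -0.84 -2.72] w 0.0215 t 10.05
need shift units [0.037 0.006 0.031] turn z units 0.026
```

View pics/w4c.png

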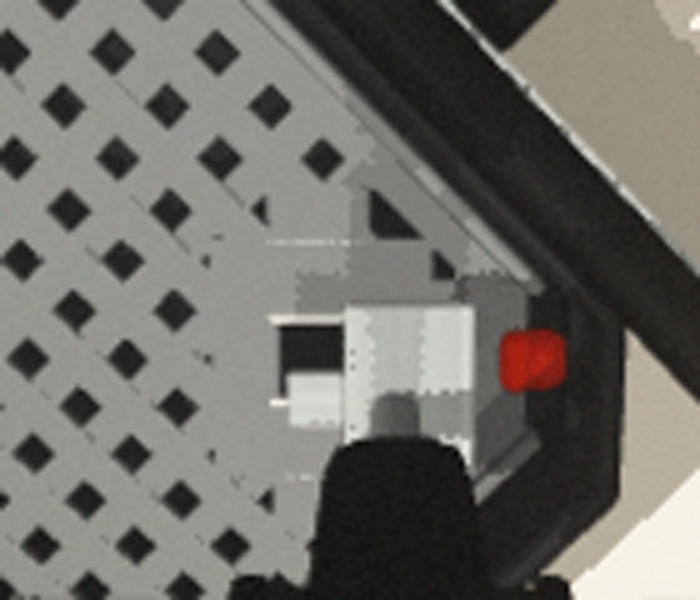

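The slot's visible part spans crop rows 322–402 with its inner end at col 276. The foot spans rows 374–427 with its tip at col 288, still about 28 mm above the sheet.

Run:
```python
from h import *
W=cam('wrist');o=robot.get_obs();R=Ro.from_quat(o['tool_rot']).as_matrix()
px=lambda x,y:(180+x/5-.4,110+y/5-.4)
L=lambda P:(R.T@(P-o['position'])*1000).round(1)
zt=o['position'][2]-.1
for n,p,z in[('slot top',(310,322),.038),('slot bot',(276,402),.038),('slot left',(278,362),.038),('foot T',(300,374),zt),('foot B',(300,427),zt),('tip',(288,400),zt),('heel TL',(346,307),zt+.012),('heel R',(474,307),zt+.012)]: print(n,L(onz(W,px(*p),z)))
```

```text
slot top [ 12.  -19.1 128.3]
slot bot [ -6.3 -27.1 128.3]
slot left [  2.9 -26.4 128.3]
foot T [  6.7 -19.6 100. ]
foot B [ -4.5 -19.8 100. ]
tip [  1.2 -22.2 100. ]
heel TL [22.7 -9.6 88. ]
heel R [22.7 15.1 88. ]
```

Request:
jog_arm(motion=[0.04,0.005,0,0,0,0,1,0,0,0.2,0,0,0,1,0,0,0.2,0,0,0,1,0,0,0.1,0,0,0,1,0,0,0.1,0,0,0,1,0,0,0.1,0,0,0,1,0,0,0.05,0,0,0,1,0,0,0,0,0,0,1])

```text
time: 11.1
position: [0.4727, 0.0351, 0.1357]
tool_rot: [-0.383, 0.924, 0.0, -0.0]
ft_force: [-0.0, 0.6, -0.8]
grip_width: 0.0213
grip_force: 50.0
```

Run:
```python
from h import *
need([.4732,.0352,.1312],135)
i=robot.camera('wrist');cv2.imwrite('pics/w5.png',i)
cv2.imwrite('pics/w5c.png',cv2.resize(i[110:230,180:320],None,fx=5,fy=5,interpolation=2))
```

```text
pos [0.4727 0.0351 0.1357] yaw 135.1 z [-2.e-04  0.e+00 -1.e+00] F [-0.05  0.64 -0.84] w 0.0213 t 11.1
need shift units [-0.01  -0.008  0.114] turn z units 0.025
```

View pics/w5c.png

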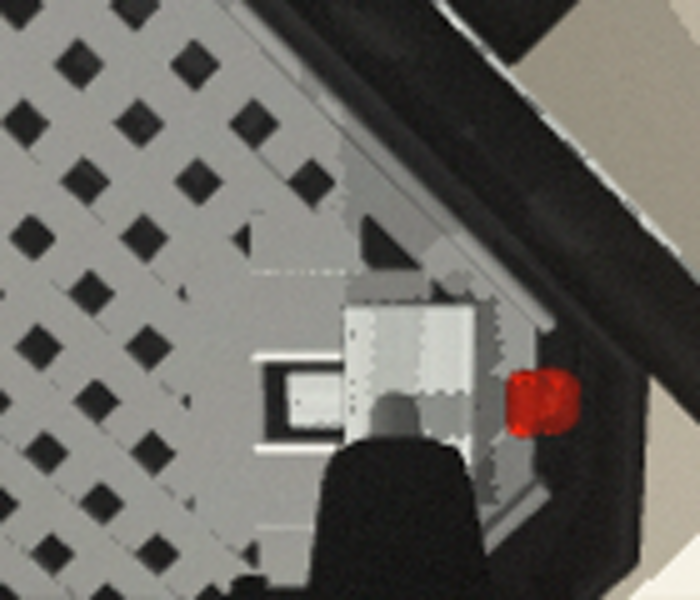

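The foot sits centred inside the slot with clearance all round. I'll lower it the last few mm.

Request:
jog_arm(motion=[0,0,0.05,0,0,0,1,0,0,0.05,0,0,0,1,0,0,0.01,0,0,0,1,0,0,0,0,0,0,1,0,0,0,0,0,0,1])

```text
time: 11.78
position: [0.4728, 0.0351, 0.1315]
tool_rot: [-0.384, 0.924, -0.0, 0.0]
ft_force: [-0.2, 0.4, -1.6]
grip_width: 0.0212
grip_force: 50.0
```

Request:
jog_arm(motion=[0,-0.1,0,0,0,0,1,0,-0.1,0,0,0,0,1,0,-0.1,0,0,0,0,1,0,-0.1,0,0,0,0,1,0,0,0,0,0,0,1,0,0,0,0,0,0,1])

```text
time: 12.52
position: [0.4839, 0.0238, 0.1314]
tool_rot: [-0.383, 0.924, 0.0, -0.0]
ft_force: [-0.0, 0.1, -1.8]
grip_width: 0.0215
grip_force: 50.0
```

Run:
```python
from h import *
need([.4732,.0352,.1312],135)
i=robot.camera('wrist');cv2.imwrite('pics/w6.png',i)
cv2.imwrite('pics/w6c.png',cv2.resize(i[110:230,180:320],None,fx=5,fy=5,interpolation=2))
```

```text
pos [0.4839 0.0238 0.1314] yaw 135.09 z [-3.e-04  1.e-04 -1.e+00] F [-0.02  0.14 -1.81] w 0.0215 t 12.53
need shift units [-0.013  0.39   0.005] turn z units 0.023
```

View pics/w6c.png

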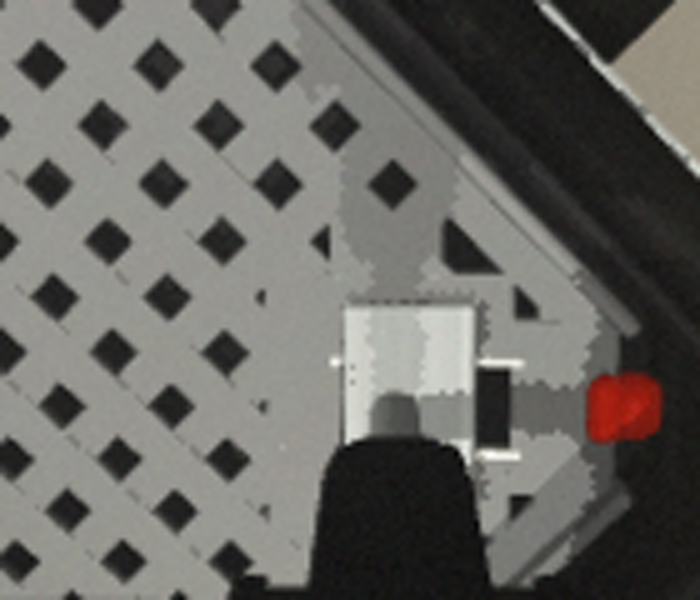

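The foot is now under the sheet: the slot's inner end is covered and its outer end shows behind the heel, with no reaction force. I'll move slightly further in, then lift slowly.

Request:
jog_arm(motion=[0,-0.06,0,0,0,0,1,0,0,-0.03,0,0,0,1,0,0,-0.045,0,0,0,1,0,0,-0.045,0,0,0,1,0,0,-0.045,0,0,0,1,0,0,-0.045,0,0,0,1])

```text
time: 13.32
position: [0.4855, 0.0219, 0.1395]
tool_rot: [-0.384, 0.924, 0.0, -0.0]
ft_force: [0.7, -0.2, -7.7]
grip_width: 0.0214
grip_force: 50.0
```

Request:
jog_arm(motion=[0,0,-0.045,0,0,0,1,0,0,-0.045,0,0,0,1,0,0,-0.045,0,0,0,1,0,0,-0.045,0,0,0,1])

```text
time: 13.82
position: [0.4856, 0.0225, 0.1472]
tool_rot: [-0.383, 0.924, 0.0, 0.0]
ft_force: [0.4, 0.6, -6.0]
grip_width: 0.0217
grip_force: 50.0
```

Request:
jog_arm(motion=[0,0,-0.045,0,0,0,1,0,0,-0.045,0,0,0,1,0,0,-0.045,0,0,0,1,0,0,-0.045,0,0,0,1])

```text
time: 14.32
position: [0.4853, 0.0222, 0.1543]
tool_rot: [-0.383, 0.924, 0.0, -0.0]
ft_force: [-1.4, 0.4, -3.8]
grip_width: 0.0212
grip_force: 50.0
```

Run:
```python
from h import *
need([.4732,.0352,.1312],135)
i=robot.camera('wrist');s=robot.camera('side')
cv2.imwrite('pics/m.png',np.hstack([cv2.resize(i[60:300,60:360],(600,480)),cv2.resize(s[165:265,215:315],(200,200)).repeat(1,0) if 0 else cv2.copyMakeBorder(cv2.resize(s[165:265,225:325],(200,200)),0,280,0,0,0)]))
```

```text
pos [0.4853 0.0222 0.1543] yaw 135.1 z [-9.e-04  2.e-04 -1.e+00] F [-1.36  0.44 -3.8 ] w 0.0212 t 14.32
need shift units [-0.016  0.443  0.577] turn z units 0.025
```

View pics/m.png

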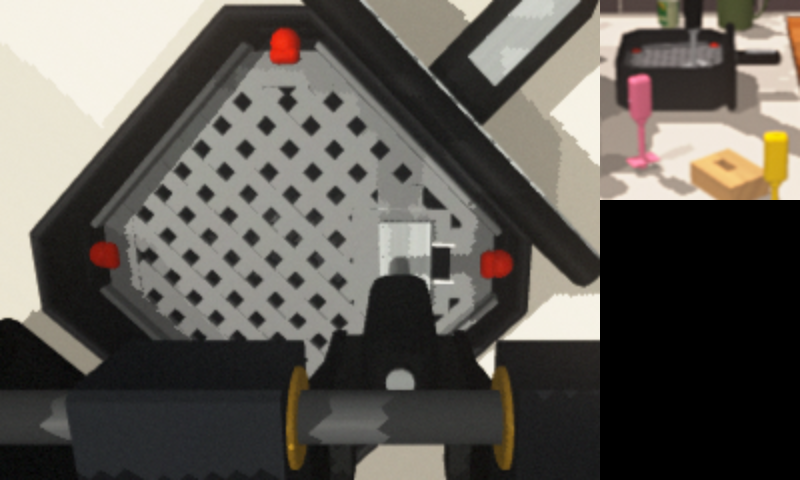

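The plate is up on the hook at the slotted corner (bumper at (496,263)), with the drawer still standing. I'll continue slowly.

Request:
jog_arm(motion=[0,0,-0.045,0,0,0,1,0,0,-0.045,0,0,0,1,0,0,-0.045,0,0,0,1,0,0,-0.045,0,0,0,1,0,0,-0.045,0,0,0,1,0,0,-0.045,0,0,0,1])

```text
time: 15.18
position: [0.4858, 0.0221, 0.1652]
tool_rot: [-0.384, 0.924, -0.0, 0.0]
ft_force: [-1.2, -0.0, -3.8]
grip_width: 0.0217
grip_force: 50.0
```

Request:
jog_arm(motion=[0,0,-0.05,0,0,0,1,0,0,-0.05,0,0,0,1,0,0,-0.05,0,0,0,1,0,0,-0.05,0,0,0,1,0,0,-0.06,0,0,0,1,0,0,-0.08,0,0,0,1,0,0,-0.08,0,0,0,1,0,0,-0.08,0,0,0,1])

```text
time: 16.18
position: [0.4853, 0.0224, 0.1851]
tool_rot: [-0.383, 0.924, 0.0, -0.0]
ft_force: [-0.2, 0.2, -3.8]
grip_width: 0.0211
grip_force: 50.0
```

Run:
```python
from h import *
need([.4732,.0352,.1312],135)
i=robot.camera('wrist');s=robot.camera('side')
cv2.imwrite('pics/m2.png',np.hstack([i[60:300,40:360],cv2.resize(s[165:265,225:325],(240,240))]))
```

```text
pos [0.4853 0.0224 0.1851] yaw 135.1 z [-1.e-03  5.e-04 -1.e+00] F [-0.25  0.18 -3.79] w 0.0211 t 16.18
need shift units [-0.014  0.44   1.348] turn z units 0.025
```

View pics/m2.png

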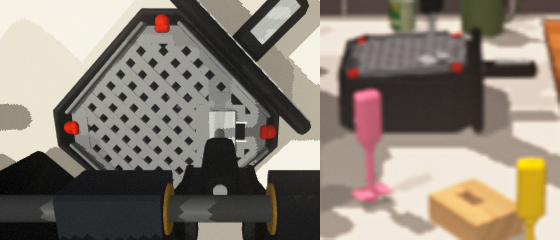

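The plate is free and the force of 3.8 N equals hook plus plate weight. The side view shows it level with the rim. I'll raise it clear.

Request:
jog_arm(motion=[0,0,-0.1,0,0,0,1,0,0,-0.15,0,0,0,1,0,0,-0.2,0,0,0,1,0,0,-0.25,0,0,0,1,0,0,-0.25,0,0,0,1,0,0,-0.25,0,0,0,1,0,0,-0.25,0,0,0,1,0,0,-0.25,0,0,0,1,0,0,-0.25,0,0,0,1,0,0,-0.2,0,0,0,1,0,0,-0.15,0,0,0,1,0,0,-0.1,0,0,0,1])

```text
time: 17.77
position: [0.4857, 0.0221, 0.2813]
tool_rot: [-0.383, 0.924, 0.0, 0.0]
ft_force: [-0.4, 0.9, -3.9]
grip_width: 0.0214
grip_force: 50.0
```

Request:
jog_arm(motion=[0,0,-0.05,0,0,0,1,0,0,0,0,0,0,1,0,0,0,0,0,0,1,0,0,0,0,0,0,1,0,0,0,0,0,0,1,0,0,0,0,0,0,1,0,0,0,0,0,0,1,0,0,0,0,0,0,1])

```text
time: 18.77
position: [0.4857, 0.0221, 0.2831]
tool_rot: [-0.383, 0.924, -0.0, 0.0]
ft_force: [0.0, -0.4, -4.1]
grip_width: 0.021
grip_force: 50.0
```

Run:
```python
from h import *
need([.4732,.0352,.1312],135)
T,S,W=cam('top'),cam('side'),cam('wrist')
I={n:robot.camera(n) for n in('top','side')}
def reds(i,b):
    h=cv2.cvtColor(i,cv2.COLOR_BGR2HSV);m=((h[...,0]<6)|(h[...,0]>174))&(h[...,1]>120)&(h[...,2]>80)
    k=np.zeros_like(m);k[b[0]:b[1],b[2]:b[3]]=1;n,l,st,c=cv2.connectedComponentsWithStats((m&k).astype('uint8'));return [x for x,s in zip(c[1:],st[1:]) if s[4]>5]
a=reds(I['top'],(130,260,225,330));b=reds(I['side'],(120,230,220,330))
for p in a:
    r=[two(T,p,S,q) for q in b]
    if r:
        j=min(r,key=lambda x:x[1]);print(j[0].round(4),round(j[1],4))
cv2.imwrite('pics/end.png',np.hstack([I['side'][100:280,200:370],I['top'][100:280,170:350]]).repeat(2,0).repeat(2,1))
```

```text
pos [0.4857 0.0221 0.2831] yaw 135.1 z [ 0. -0. -1.] F [ 0.04 -0.43 -4.14] w 0.021 t 18.77
need shift units [-0.01   0.453  3.797] turn z units 0.025
[ 0.4507 -0.0908  0.1862] 0.0016
```

View pics/end.png

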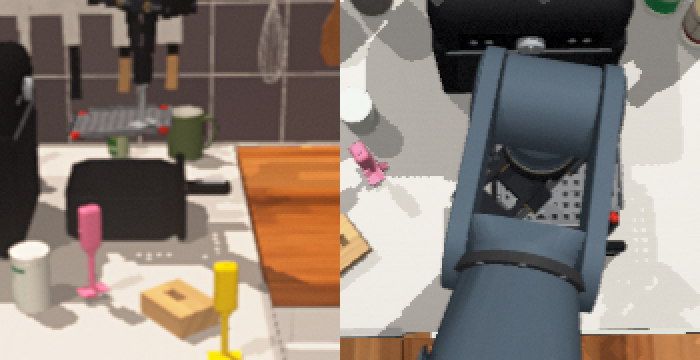

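The plate hangs nearly level, with its side bumper at about z 0.186. It is well clear of the drawer, which stands flat. Handing in.

```bash
python3 -c "
from rig import robot
print(robot.hand_in())"
```

```text
the job is handed in; nothing more can be done
None
```

I peeled the crisper plate free slotted corner first and handed in with it hanging nearly level on the hook, well clear above the standing drawer; hand-in gave no verdict.

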